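# Vent the vacuum chamber and take off its lid

### The arm

A 6-joint arm with a two-finger parallel gripper is mounted at the origin on the work surface. World frame = base frame: x ahead of the robot, y to its left, z up, the work surface at z = 0. Lengths are in m, angles in rad, forces in N, time in s.
With the tool pointing down it reaches from about 0.3 to 0.75 m from the base axis. Payload 8.5 kg.
Tool frame: the origin (TCP) lies at the very end of the fingers, on their centre line; the grasp point (between the pads) lies 19 mm behind it; y points along the fingers, x is the direction in which the jaws open and shut, and the axes are right-handed (so a half turn about y gives the same grasp; the last joint's range is limited). The gripper opens to 88 mm and grips with 3 to 60 N. Pads are 18 mm wide; open, the fingers measure 123 mm over their backs; the gripper's body (75 mm by 187 mm) begins 45 mm behind the grasp point.
Start: joints at [-1.447, 0.381, 1.297, -0, 1.464, -0.215], TCP at [0.183, -0.519, 0.239] pointing down, gripper open.
Joint ranges: [-3.11, 3.11], [-0.89, 2.33], [0.22, 2.48], [-1.42, 4.56], [0.17, 2.85], [-2.88, 2.88]. Speed limits (rad/s): [2.39, 2.39, 3.14, 3.14, 3.14, 3.14].

### API

Orientations are given as a unit quaternion [w, x, y, z].
In Python, from plant import env, get_image, calibration, order gives the robot as it stands.
- The arm moves only by the tool carry_out, never from a script. Its argument "increments" is a list that holds one entry, the list of rows, each a list of 7 numbers: the opening, from 0 (shut) to 1 (fully open), then the shift along the tool's x, y, z in m, then the turn, a rotation vector about the tool's x, y, z in rad. In form: [[[fingers, tx, ty, tz, ax, ay, az], ...]]. A call has 1 to 20 rows; each row is the pose to reach, as a shift and turn from the pose measured when the call began, along the tool's axes at that moment; what a row does not reach only later rows make up. A row lasts 1/12 s, in which the tool goes at most 41.7 mm and 7.16 degrees, less where a joint would pass 70% of its speed; a pose out of reach is approached as far as the arm can. A call with a gripper value outside its range is refused whole. The fingers move at their own pace and stop on an object; "squeeze" is the grip in N (left out, the last holds). Time passes only in rows, so rows that repeat a pose let the fingers close. It gives the time, the measured TCP pose, the force and the opening at its end, in the units of the state.
- env.observe(): the state, without advancing time (a new reading comes with each control period).
- get_image(name): name is "scene" or "top" or "wrist"; returns the picture (420x560x3 uint8, blue, green, red); there is no depth.
- calibration(name): a dict with "fx", "fy", "cx", "cy" (pixels), "extrinsics" (4x4, takes a point from camera to world coordinates). Camera axes: x right, y up, looking along -z (the intrinsics and any distortion apply to the point x, -y, -z); pixel columns grow to the right and rows downward; lengths in m; the calibration is good to about 2 mm. A picture is of the moment at which its call begins: read the wrist's pose just before it. calibration takes no time and is no camera call; for the wrist camera it gives the pose at the moment of the call.
- order.close_job(): hands the job in, once; it reports no verdict.
The state is a dict: "clock": time; "joint_positions": joint angles; "qvel": joint speeds; "joint_torque": joint torques, N m; "tool_pos": TCP position; "orientation": TCP orientation; "force": force on the tool from outside, world axes, zero at the start; "torque": the same for the moment, N m; "gripper_width": finger opening in m.
Only numpy, scipy, OpenCV 4.12 (cv2) and the standard library are available. Lean on these libraries where they do the work, as an engineer would, in place of code of your own. Each camera call takes 0.05 s, during which the arm holds its last target. There are 200 camera calls.

### The job

The fossil in the vacuum chamber has finished soaking in, but the chamber is still under vacuum. With the lid still seated, press the black head of the vent valve fully down to its stop and hold it there for two seconds to let the air in; then let it spring back up, lift the clear lid off by its knob and lay it down gently, knob up, wholly on the cork mat. Leave the fossil in the chamber and the other things on the bench where they are.

Things in the scene. Friction and masses are not known exactly. Their poses are not given: they have to be found in the camera images.
- chamber: Vacuum chamber unit, fixed: a round steel pot (flange 160 mm across, gasket 92 mm above the bench) on an 8 mm base plate 150 mm square, with a valve block on a tongue of the plate at one side. Origin on the bench on the pot's axis, z up; the vent valve's axis is 130 mm from the pot's axis along the unit's -x. Stands left or right of the centre line, yaw within 1 rad of 0.
- chamber_rim (a point): Centre of the pot's mouth, at gasket height (92 mm above the bench), where the middle of the lid's underside lies while it is seated; axes as the chamber's.
- vent (a joint): Travel of the vent plunger in m: 0 released (up), 0.010 fully down at its stop. A spring lifts it back: about 5 N to start it moving, about 10 N at the stop; it does not latch.
- vent_top (a point): Centre of the slightly domed top of the vent valve's black mushroom head (40 mm diameter, 14 mm thick), 124 mm above the bench when released, 114 mm at the stop; moves with the plunger. The head is pressed straight down. Its edge is 25 mm from the lid's edge.
- lid: Loose clear acrylic lid, a flat disc 170 mm in diameter and 15 mm thick, about 0.42 kg, lying free on the pot's gasket with nothing locating it. Origin at the centre of its underside, z up through the knob.
- lid_knob (a point): Point to grip on the lid's axis, 42 mm above the underside, within the black knob: round, 34 mm in diameter, its body from 27 to 53 mm above the lid's underside, on a 14 mm stem (the lid's upper face is 27 mm below this point).
- mat: Square cork mat for the lid, 230 x 230 x 6 mm, fixed on the bench on the other side of the centre line from the chamber. Origin at the centre of its underside on the bench; its top is 6 mm higher; z up, x and y along its edges.
- fossil: Loose fossil vertebra, 58 mm across and 40 mm high, standing inside the pot; origin at the centre of its underside. To be left there.
- wash_bottle: Bystander: white plastic wash bottle, 66 mm in diameter, 185 mm high with its bent spout, at the right end of the work area; origin at the centre of its foot.
- jacket: Bystander: low round fossil block in a white plaster jacket, 160 mm across and 58 mm high, at the left end of the work area; origin at the centre of its underside.
- brush: Bystander: flat brush, 160 mm long, lying on the bench at the left of the work area; origin under its middle.
Things that resemble listed ones, but are neither listed nor needed, are in the scene too. Leave any pink or red look-alike of the lid alone.

How it is judged:
By the outcome, as a careful person would: the job done as asked, in the order asked, and still so for the second after the job is handed in, with the robot touching nothing.
It also fails if it takes over 59 s, if anything falls off the work surface, if the arm or the gripper's body presses on something with over 40 N, if the wrist force passes 120 N, or if a joint passes its speed limit or range.

## Working session

There is one attempt and no reset: what is moved stays moved. The work goes in short steps, Python scripts to look and compute and a tool call to move; the robot and the scene stay as the last step left them, time stands still between calls to the robot, and variables do not carry over. Pictures are saved under pics/ and viewed, about 8 in all and at most 12, crops included, and the job is handed in when it is done.

Besides the shell and the picture viewer there is one more tool, called after "Call:" by a JSON object that holds its "name" and its "arguments". carry_out: Moves the arm, as the interface text tells. Its arguments: {"type":"object","properties":{"increments":{"type":"array","items":{"type":"array","items":{"type":"array","items":{"type":"number"}}}},"squeeze":{"type":"number"}},"required":["increments"]}

```bash
mkdir -p pics; python3 - <<'E'
from plant import env,get_image,calibration
import cv2
for n in("top","scene"):
    cv2.imwrite(f"pics/{n}0.png",get_image(n)); c=calibration(n); print(n,c)
s=env.observe();print(s)
E
```

```text
top {'fx': 412.8900255312484, 'fy': 412.8900255312484, 'cx': 274.1637076989648, 'cy': 205.6033707776512, 'extrinsics': array([[-1.30530193e-03,  9.92672280e-01, -1.20830627e-01,
         4.37736232e-01],
       [-9.99998956e-01, -1.37071647e-03, -4.58258601e-04,
         1.56782625e-02],
       [-6.20525141e-04,  1.20829903e-01,  9.92673033e-01,
         1.31478184e+00],
       [ 0.00000000e+00,  0.00000000e+00,  0.00000000e+00,
         1.00000000e+00]])}
scene {'fx': 428.3040282177574, 'fy': 428.3040282177574, 'cx': 282.73150582335376, 'cy': 212.86535374218738, 'extrinsics': array([[ 0.32306312, -0.76860425,  0.55215733,  1.43009083],
       [ 0.94633559,  0.25687971, -0.19611674, -0.2695943 ],
       [ 0.00889814,  0.58588422,  0.81034592,  1.31314693],
       [ 0.        ,  0.        ,  0.        ,  1.        ]])}
{'clock': 0.1, 'joint_positions': array([-1.44726876e+00,  3.81130264e-01,  1.29813287e+00, -1.51389200e-05,
        1.46358875e+00, -2.15294822e-01]), 'qvel': array([ 0.00100457, -0.00199289, -0.00178742,  0.00319021, -0.00114876,
        0.00149637]), 'joint_torque': array([ 2.38773922e-03, -4.38649249e+01, -2.24914169e+01,  7.14108814e-02,
        3.42308474e-02, -6.62947764e-05]), 'tool_pos': array([ 0.18277386, -0.51848892,  0.2382162 ]), 'orientation': array([ 0.57746866, -0.576818  ,  0.40884452, -0.40823658]), 'force': array([-0.04667479, -0.31270224, -0.42980255]), 'torque': array([0.04263033, 0.02488961, 0.02934738]), 'gripper_width': 0.08790274979277587}
```

View pics/top0.png

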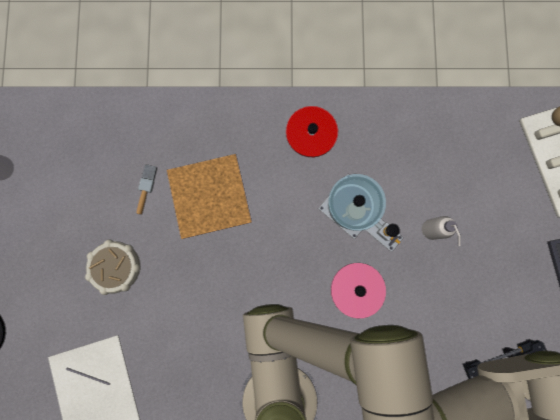

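View pics/scene0.png

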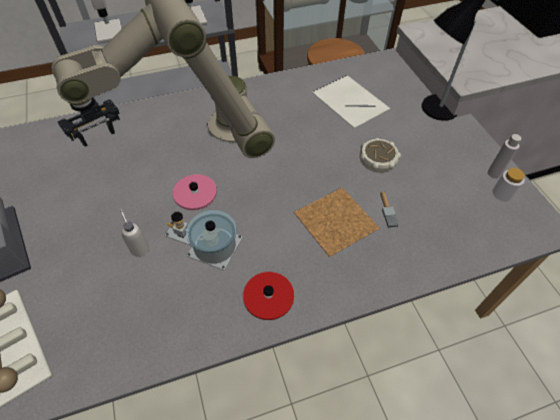

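Top view: clear lid with knob at (359,201) and black vent head at (392,231). Look-alikes are the red lid (312,131) and the pink lid (359,291), with black knobs at (312,129) and (360,291), and the wash bottle's dark cap at (450,226). I choose the clear disc on the pot, with the black head on its tongue. Mat at (208,196). The scene view agrees: knob (210,227), vent (178,217). Next I measure these and take a close crop.

```bash
cat > h.py <<'E'
import numpy as np,cv2
from plant import env,get_image,calibration
from scipy.spatial.transform import Rotation as R
def ray(c,u,v):
    E=c["extrinsics"];d=E[:3,:3]@np.array([(u-c["cx"])/c["fx"],-(v-c["cy"])/c["fy"],-1.]);return E[:3,3],d
def onz(c,u,v,z):
    o,d=ray(c,u,v);return o+d*(z-o[2])/d[2]
def proj(c,p):
    E=c["extrinsics"];q=E[:3,:3].T@(np.array(p)-E[:3,3]);return c["cx"]+c["fx"]*q[0]/-q[2],c["cy"]-c["fy"]*q[1]/-q[2]
def tri(c1,p1,c2,p2):
    o1,d1=ray(c1,*p1);o2,d2=ray(c2,*p2)
    t=np.linalg.lstsq(np.c_[d1,-d2],o2-o1,rcond=None)[0];a,b=o1+t[0]*d1,o2+t[1]*d2
    return (a+b)/2,np.linalg.norm(a-b)
def dark(im,u,v,r=14,th=45):
    m=(im.max(2)<th).astype('uint8');n,l,s,c=cv2.connectedComponentsWithStats(m)
    return [(c[i].round(1).tolist(),s[i].tolist()) for i in range(1,n) if s[i][4]>8 and np.hypot(*(c[i]-[u,v]))<r]
def toolrel(p):  # world target -> shift in tool axes
    s=env.observe();w,x,y,z=s["orientation"];r=R.from_quat([x,y,z,w]);return r.inv().apply(np.array(p)-s["tool_pos"])
E
python3 - <<'E'
from h import *
t=cv2.imread("pics/top0.png");s=cv2.imread("pics/scene0.png");ct,cs=calibration("top"),calibration("scene")
for nm,a,b in(("knob",(359,201),(210,227)),("vent",(392,231),(178,217))):
    print(nm,dark(t,*a),dark(s,*b))
hsv=cv2.cvtColor(t,cv2.COLOR_BGR2HSV)
m=cv2.inRange(hsv,(8,90,90),(25,255,255));n,l,st,c=cv2.connectedComponentsWithStats(cv2.morphologyEx(m,cv2.MORPH_CLOSE,np.ones((5,5))))
i=1+st[1:,4].argmax();cn,_=cv2.findContours((l==i).astype('uint8'),0,2);r=cv2.minAreaRect(cn[0]);print(r)
for p in [r[0],*cv2.boxPoints(r)]:print("mat",onz(ct,*p,.006).round(4))
for nm,p in(("bottle",(433,229)),("pink knob",(360,291)),("red",(312,129))):print(nm,onz(ct,*p,.04).round(3))
cv2.imwrite("pics/crop.png",np.hstack([cv2.resize(t[160:260,310:410],(400,400),interpolation=2),cv2.resize(s[190:290,150:250],(400,400),interpolation=2)]))
w=env.observe();x=w["orientation"];print("toolR",R.from_quat([x[1],x[2],x[3],x[0]]).as_matrix().round(2))
E
```

```text
knob [([358.8, 200.4], [354, 196, 11, 10, 90])] [([209.9, 225.5], [206, 221, 9, 10, 72])]
vent [([392.4, 230.0], [387, 224, 12, 13, 122])] [([176.5, 216.4], [172, 212, 11, 10, 79])]
((208.0492401123047, 196.01181030273438), (70.44570922851562, 72.3031234741211), 76.90811157226562)
mat [0.6283 0.228  0.006 ]
mat [0.7136 0.3689 0.006 ]
mat [0.7674 0.1422 0.006 ]
mat [0.5442 0.0892 0.006 ]
mat [0.4926 0.3117 0.006 ]
bottle [ 0.519 -0.474  0.04 ]
pink knob [ 0.332 -0.244  0.04 ]
red [ 0.838 -0.104  0.04 ]
toolR [[ 0.33 -0.    0.94]
 [-0.94  0.    0.33]
 [-0.   -1.    0.  ]]
```

View pics/crop.png

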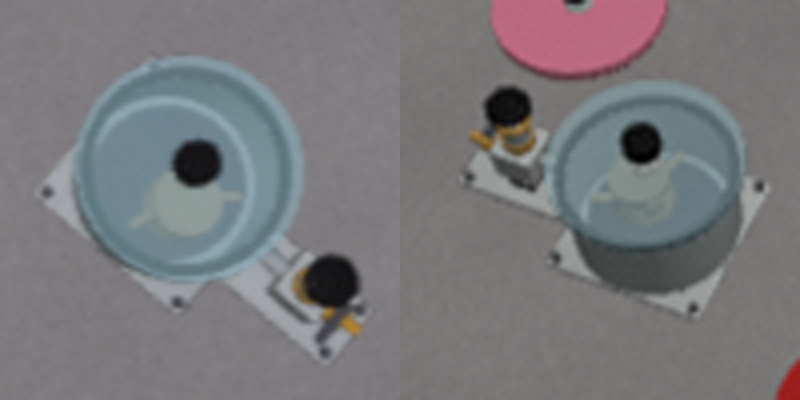

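The crop confirms the choice: the clear lid on the pot has its black knob at crop (197,163), and the black mushroom head on the brass stem is at (330,281).

```bash
python3 - <<'E'
from h import *
ct,cs=calibration("top"),calibration("scene")
kt,ks,vt,vs=(358.8,200.4),(209.9,225.5),(392.4,230.0),(176.5,216.4)
print("knob tri",tri(ct,kt,cs,ks)); print("z=.14",onz(ct,*kt,.14).round(4),onz(cs,*ks,.136).round(4))
print("vent tri",tri(ct,vt,cs,vs)); print("z=.12",onz(ct,*vt,.12).round(4),onz(cs,*vs,.118).round(4))
k=(onz(ct,*kt,.14)+onz(cs,*ks,.136))/2;v=(onz(ct,*vt,.12)+onz(cs,*vs,.118))/2
print(k,v,np.linalg.norm((k-v)[:2]),np.arctan2(*(k-v)[[1,0]]))
E
```

```text
knob tri (array([ 0.59657379, -0.22948678,  0.13019355]), np.float64(0.0014920284495703222))
z=.14 [ 0.5954 -0.2267  0.14  ] [ 0.6004 -0.2304  0.136 ]
vent tri (array([ 0.51176823, -0.32855377,  0.11344419]), np.float64(0.0017127980378436342))
z=.12 [ 0.5116 -0.3258  0.12  ] [ 0.5149 -0.3291  0.118 ]
[ 0.59791198 -0.22855748  0.138     ] [ 0.51322153 -0.32747813  0.119     ] 0.13022199766811854 0.8627454218812854
```

Vent and knob lie 130.2 mm apart, which matches the 130 mm given, and both heights fit. I move above the vent with the fingers shut and the jaw axis turned to world x, so the body stays clear of the bottle.

Call:
{"name": "carry_out", "arguments": {"increments": [[[0,-0.035,0.02,0.187,0,-0.61,0],[0,-0.035,0.02,0.187,0,-0.61,0],[0,-0.035,0.02,0.187,0,-0.61,0],[0,-0.035,0.02,0.187,0,-0.61,0],[0,-0.071,0.05,0.3745,0,-1.22,0],[0,-0.071,0.073,0.3745,0,-1.22,0],[0,-0.071,0.073,0.3745,0,-1.22,0],[0,-0.071,0.073,0.3745,0,-1.22,0],[0,-0.071,0.073,0.3745,0,-1.22,0],[0,-0.071,0.073,0.3745,0,-1.22,0],[0,-0.071,0.073,0.3745,0,-1.22,0],[0,-0.071,0.073,0.3745,0,-1.22,0],[0,-0.071,0.073,0.3745,0,-1.22,0],[0,-0.071,0.073,0.3745,0,-1.22,0],[0,-0.071,0.073,0.3745,0,-1.22,0]]], "squeeze": 20}}

```text
clock: 1.35
tool_pos: [0.5115, -0.3279, 0.1659]
orientation: [0.707, -0.707, 0.005, -0.005]
force: [0.2, 0.3, -0.1]
gripper_width: 0.0004
```

```bash
python3 - <<'E'
from h import *
c=calibration("wrist");im=get_image("wrist")
for n,p in(("vent",(.5125,-.3273,.124)),("knob",(.597,-.228,.145)),("tcp",env.observe()["tool_pos"])):
    u,v=proj(c,p);print(n,u,v);cv2.drawMarker(im,(int(u),int(v)),(0,255,0) if n!="tcp" else (255,0,255),0,12,1)
cv2.imwrite("pics/w1.png",im)
E
```

```text
vent 277.80780897049976 238.55104627855994
knob 463.20564480008625 46.95542534264226
tcp 275.6277622357497 272.82110335040494
```

View pics/w1.png

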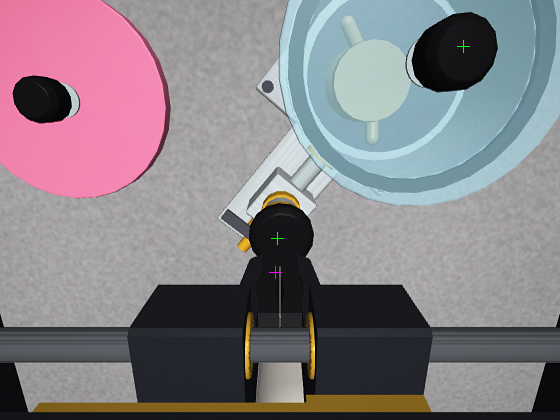

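The wrist view has the head centred near (281,238), about 2 mm in +x from the prediction at (278,238). The knob near (466,45) agrees within about 2 mm. I go down and start to press.

Call:
{"name": "carry_out", "arguments": {"increments": [[[0,0.003,0.02,0,0,0,0],[0,0.003,0.036,0,0,0,0],[0,0.003,0.04,0,0,0,0],[0,0.003,0.042,0,0,0,0],[0,0.003,0.044,0,0,0,0],[0,0.003,0.046,0,0,0,0],[0,0.003,0.048,0,0,0,0],[0,0.003,0.05,0,0,0,0],[0,0.003,0.051,0,0,0,0],[0,0.003,0.052,0,0,0,0],[0,0.003,0.052,0,0,0,0]]]}}

```text
clock: 2.32
tool_pos: [0.5145, -0.3282, 0.1158]
orientation: [-0.707, 0.707, -0.005, 0.006]
force: [-4.9, 2.1, 9.2]
gripper_width: 0.0006
```

Call:
{"name": "carry_out", "arguments": {"increments": [[[0,0,0.002,0,0,0,0],[0,0,0.003,0,0,0,0],[0,0,0.003,0,0,0,0]]]}}

```text
clock: 2.57
tool_pos: [0.5145, -0.3283, 0.1148]
orientation: [-0.706, 0.708, -0.004, 0.006]
force: [-5.2, 4.0, 8.9]
gripper_width: 0.0003
```

Call:
{"name": "carry_out", "arguments": {"increments": [[[0,0,0.002,0,0,0,0],[0,0,0.004,0,0,0,0],[0,0,0.004,0,0,0,0],[0,0,0.004,0,0,0,0]]]}}

```text
clock: 2.9
tool_pos: [0.5145, -0.3283, 0.1141]
orientation: [-0.706, 0.708, -0.004, 0.007]
force: [-6.5, 6.2, 15.2]
gripper_width: 0.0007
```

Force has risen past the 10 N spring force at 114.1 mm, so it is at the stop. I press slightly firmer and hold well over 2 s.

Call:
{"name": "carry_out", "arguments": {"increments": [[[0,0,0.005,0,0,0,0],[0,0,0.005,0,0,0,0],[0,0,0.005,0,0,0,0],[0,0,0.005,0,0,0,0],[0,0,0.005,0,0,0,0],[0,0,0.005,0,0,0,0],[0,0,0.005,0,0,0,0],[0,0,0.005,0,0,0,0],[0,0,0.005,0,0,0,0],[0,0,0.005,0,0,0,0],[0,0,0.005,0,0,0,0],[0,0,0.005,0,0,0,0],[0,0,0.005,0,0,0,0],[0,0,0.005,0,0,0,0],[0,0,0.005,0,0,0,0],[0,0,0.005,0,0,0,0]]]}}

```text
clock: 4.23
tool_pos: [0.5146, -0.3284, 0.1139]
orientation: [-0.705, 0.709, -0.003, 0.008]
force: [-9.8, 8.8, 28.6]
gripper_width: 0.0005
```

Call:
{"name": "carry_out", "arguments": {"increments": [[[0,0,0.005,0,0,0,0],[0,0,0.005,0,0,0,0],[0,0,0.005,0,0,0,0],[0,0,0.005,0,0,0,0],[0,0,0.005,0,0,0,0],[0,0,0.005,0,0,0,0],[0,0,0.005,0,0,0,0],[0,0,0.005,0,0,0,0],[0,0,0.005,0,0,0,0],[0,0,0.005,0,0,0,0],[0,0,0.005,0,0,0,0],[0,0,0.005,0,0,0,0],[0,0,0.005,0,0,0,0],[0,0,0.005,0,0,0,0],[0,0,0.005,0,0,0,0],[0,0,0.005,0,0,0,0],[0,0,0.005,0,0,0,0],[0,0,0.005,0,0,0,0],[0,0,0.005,0,0,0,0],[0,0,0.005,0,0,0,0]]]}}

```text
clock: 5.9
tool_pos: [0.5146, -0.3284, 0.1139]
orientation: [-0.704, 0.71, -0.002, 0.009]
force: [-10.2, 9.1, 29.8]
gripper_width: 0.0004
```

Call:
{"name": "carry_out", "arguments": {"increments": [[[0,0,-0.005,0,0,0,0],[0,0,-0.015,0,0,0,0],[0,0,-0.04,0,0,0,0],[0,0,-0.075,0,0.008,0,0],[0,0,-0.085,0,0.008,0,0],[0,0,-0.085,0,0.008,0,0],[1,0.03,-0.085,0.033,0.008,0,0],[1,0.06,-0.085,0.067,0.008,0,0],[1,0.084,-0.085,0.09,0.008,0,0],[1,0.084,-0.085,0.09,0.008,0,0],[1,0.084,-0.085,0.09,0.008,0,0],[1,0.084,-0.085,0.09,0.008,0,0]]]}}

```text
clock: 6.9
tool_pos: [0.5987, -0.239, 0.1977]
orientation: [-0.707, 0.707, -0.003, 0.008]
force: [0.3, 0.5, 0.4]
gripper_width: 0.0381
```

```bash
python3 - <<'E'
from h import *
c=calibration("wrist");im=get_image("wrist");s=env.observe();print(s["tool_pos"],s["orientation"],s["force"],s["gripper_width"])
for n,p in(("knob",(.598,-.228,.145)),("vent",(.5145,-.3275,.124)),("tcp",s["tool_pos"])):
    u,v=proj(c,p);print(n,u,v);cv2.drawMarker(im,(int(u),int(v)),(0,255,0) if n!="tcp" else (255,0,255),0,12,1)
t=get_image("top");cv2.imwrite("pics/w2.png",im);cv2.imwrite("pics/t2.png",t)
print("vent top",dark(t,392,230))
E
```

```text
[ 0.59847133 -0.2395915   0.19806093] [-0.70686766  0.70729046 -0.00281873  0.00838841] [-0.67129559 -0.17160685 -0.44786918] 0.04245341607969031
knob 274.25196362946815 216.15851978526166
vent 167.4636009979257 333.14519280680804
tcp 274.88053420029837 274.54313018375046
vent top []
```

View pics/w2.png

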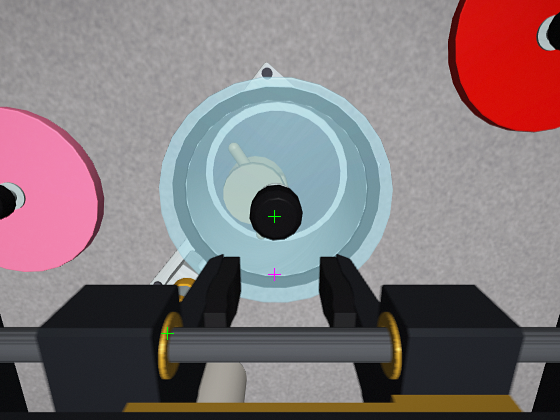

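In the wrist view the knob is at (276,212), about 2 mm in +y from the prediction. Align, let the fingers open, then descend.

Call:
{"name": "carry_out", "arguments": {"increments": [[[1,0,0,0.013,0,0,0],[1,0,0,0.013,0,0,0],[1,0,0,0.013,0,0,0],[1,0,0,0.013,0,0,0],[1,0,0,0.013,0,0,0],[1,0,0,0.013,0,0,0],[1,0,0,0.013,0,0,0],[1,0,0.02,0.013,0,0,0],[1,0,0.04,0.013,0,0,0],[1,0,0.06,0.013,0,0,0],[1,0,0.075,0.013,0,0,0],[1,0,0.082,0.013,0,0,0],[1,0,0.082,0.013,0,0,0],[1,0,0.082,0.013,0,0,0]]]}}

```text
clock: 8.17
tool_pos: [0.5995, -0.2271, 0.1168]
orientation: [-0.707, 0.707, -0.003, 0.009]
force: [-0.3, 0.9, 1.6]
gripper_width: 0.0879
```

Call:
{"name": "carry_out", "arguments": {"increments": [[[1,0,0.0015,0,0,0,0],[0.3,0,0.0015,0,0,0,0],[0.3,0,0.0015,0,0,0,0],[0.3,0,0.0015,0,0,0,0],[0.3,0,0.0015,0,0,0,0],[0.3,0,0.0015,0,0,0,0],[0.3,0,0.0015,0,0,0,0],[0.3,0,0.0015,0,0,0,0],[0.3,0,0.0015,0,0,0,0],[0.3,0,0.0015,0,0,0,0],[0.3,0,0.0015,0,0,0,0],[0.3,0,0.0015,0,0,0,0],[0,0,0.0015,0,0,0,0],[0,0,0.0015,0,0,0,0],[0,0,0.0015,0,0,0,0],[0,0,0.0015,0,0,0,0],[0,0,0.0015,0,0,0,0],[0,0,0.0015,0,0,0,0]]], "squeeze": 40}}

```text
clock: 9.67
tool_pos: [0.5995, -0.2271, 0.1153]
orientation: [-0.707, 0.707, -0.003, 0.009]
force: [-2.1, 0.7, 0.4]
gripper_width: 0.032
```

Call:
{"name": "carry_out", "arguments": {"increments": [[[0,0,-0.004,0,0,0,0],[0,0,-0.01,0,0,0,0],[0,0,-0.02,0,0,0,0],[0,0,-0.035,0,0,0,0],[0,0,-0.05,0,0,0,0],[0,0,-0.065,0,0,0,0],[0,0,-0.08,0,0,0,0],[0,0,-0.09,0,0,0,0],[0,0,-0.09,0,0,0,0],[0,0,-0.09,0,0,0,0]]]}}

```text
clock: 10.5
tool_pos: [0.5988, -0.227, 0.2055]
orientation: [-0.707, 0.708, -0.002, 0.009]
force: [0.1, 0.1, -5.0]
gripper_width: 0.0324
```

Lifted: the load reads 5 N and the grip is 32 mm wide. I carry it over to the mat centre.

Call:
{"name": "carry_out", "arguments": {"increments": [[[0,0.001,0,0.01,0,0,0],[0,0.002,0,0.03,0,0,0],[0,0.003,0,0.06,0,0,0],[0,0.005,0,0.09,0,0,0],[0,0.006,0,0.12,0,0,0],[0,0.007,0,0.15,0,0,0],[0,0.009,0,0.18,0,0,0],[0,0.01,0,0.21,0,0,0],[0,0.012,0,0.24,0,0,0],[0,0.013,0,0.27,0,0,0],[0,0.014,0,0.3,0,0,0],[0,0.016,0,0.33,0,0,0],[0,0.017,0,0.36,0,0,0],[0,0.019,0,0.39,0,0,0],[0,0.02,0,0.42,0,0,0],[0,0.021,0,0.44,0,0,0],[0,0.021,0,0.452,0,0,0],[0,0.021,0,0.456,0,0,0],[0,0.021,0,0.456,0,0,0],[0,0.021,0,0.456,0,0,0]]]}}

```text
clock: 12.17
tool_pos: [0.6272, 0.2277, 0.2049]
orientation: [-0.706, 0.708, -0.003, 0.009]
force: [-0.4, -0.6, -4.3]
gripper_width: 0.0324
```

```bash
python3 - <<'E'
from h import *
c=calibration("wrist");im=get_image("wrist");t=get_image("top");s=env.observe();print(s["tool_pos"],s["orientation"],s["force"],s["gripper_width"])
print("vent", dark(t,392.4,230)); 
cs=calibration("scene");sc=get_image("scene");cv2.imwrite("pics/s3.png",sc)
cv2.imwrite("pics/c3.png",np.hstack([cv2.resize(im,(400,300)),cv2.resize(t[120:330,130:410],(400,300))]))
E
```

```text
[0.6274038  0.22730804 0.20514495] [-0.70651589  0.70762594 -0.00311631  0.00954591] [-0.39158423  0.18369157 -3.2716269 ] 0.03234664927520489
vent [([392.4, 230.1], [387, 224, 12, 13, 120])]
```

View pics/c3.png

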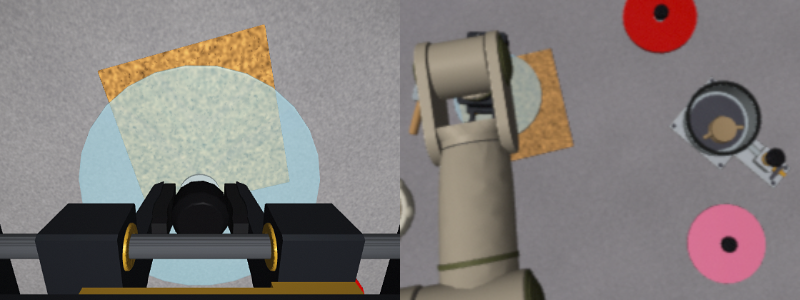

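The wrist view shows the lid held level over the mat. The top view shows the vent head back up at its first pixel (392,230) and the fossil still in the pot. Now I lower it.

Call:
{"name": "carry_out", "arguments": {"increments": [[[0,0,0.01,0,0,0,0],[0,0,0.03,0,0,0,0],[0,0,0.055,0,0,0,0],[0,0,0.08,0,0,0,0],[0,0,0.105,0,0,0,0],[0,0,0.13,0,0,0,0],[0,0,0.15,0,0,0,0],[0,0,0.162,0,0,0,0],[0,0,0.167,0,0,0,0],[0,0,0.169,0,0,0,0],[0,0,0.169,0,0,0,0],[0,0,0.169,0,0,0,0]]]}}

```text
clock: 13.32
tool_pos: [0.6297, 0.2271, 0.0375]
orientation: [-0.707, 0.707, -0.002, 0.01]
force: [-0.3, 0.5, -3.8]
gripper_width: 0.0324
```

Call:
{"name": "carry_out", "arguments": {"increments": [[[0,0,0.002,0,0,0,0],[0,0,0.003,0,0,0,0],[0,0,0.004,0,0,0,0],[0,0,0.005,0,0,0,0],[0,0,0.006,0,0,0,0],[0,0,0.0065,0,0,0,0],[0,0,0.007,0,0,0,0],[0,0,0.0075,0,0,0,0],[0,0,0.008,0,0,0,0],[0,0,0.0085,0,0,0,0],[0,0,0.009,0,0,0,0],[0,0,0.009,0,0,0,0],[0,0,0.009,0,0,0,0]]]}}

```text
clock: 14.4
tool_pos: [0.63, 0.2271, 0.0293]
orientation: [-0.707, 0.707, -0.002, 0.011]
force: [-1.4, -1.0, 4.5]
gripper_width: 0.0326
```

Contact: the force is +4.5 N at z = 0.0293, as expected. Release by opening slowly, then retreat straight up.

Call:
{"name": "carry_out", "arguments": {"increments": [[[0.38,0,0,0,0,0,0],[0.42,0,0,0,0,0,0],[0.5,0,0,0,0,0,0],[0.6,0,0,0,0,0,0],[0.8,0,0,0,0,0,0],[1,0,0,0,0,0,0],[1,0,0,0,0,0,0],[1,0,0,0,0,0,0],[1,0,0,0,0,0,0],[1,0,0,0,0,0,0],[1,0,0,0,0,0,0],[1,0,0,0,0,0,0],[1,0,-0.01,0,0,0,0],[1,0,-0.03,0,0,0,0],[1,0,-0.06,0,0,0,0],[1,0,-0.09,0,0,0,0],[1,0,-0.12,0,0,0,0],[1,0,-0.15,0,0,0,0],[1,0,-0.17,0,0,0,0],[1,0,-0.17,0,0,0,0]]]}}

```text
clock: 16.07
tool_pos: [0.6292, 0.2276, 0.2053]
orientation: [0.707, -0.707, -0.001, -0.014]
force: [0.3, -0.0, -0.4]
gripper_width: 0.0884
```

Call:
{"name": "carry_out", "arguments": {"increments": [[[1,0,0,-0.03,0,0,0],[1,0,0,-0.06,0,0,0],[1,0,0,-0.1,0,0,0],[1,0,0,-0.14,0,0,0],[1,0,0,-0.18,0,0,0],[1,0,0,-0.21,0,0,0],[1,0,0,-0.23,0,0,0],[1,0,0,-0.23,0,0,0],[1,0,0,-0.23,0,0,0],[1,0,0,-0.23,0,0,0]]]}}

```text
clock: 16.9
tool_pos: [0.6248, -0.0014, 0.2048]
orientation: [0.707, -0.707, -0.001, -0.014]
force: [-0.6, 0.3, -0.3]
gripper_width: 0.0882
```

```bash
python3 - <<'E'
from h import *
t=get_image("top");s=get_image("scene");ct=calibration("top");o=env.observe();print(o["clock"],o["tool_pos"],o["force"],o["gripper_width"])
print("vent",dark(t,392.4,230));k=dark(t,*proj(ct,(.63,.228,.055)));print("knob",k,[onz(ct,*q[0],.055).round(4) for q in k])
cv2.imwrite("pics/f.png",np.hstack([cv2.resize(t[120:330,130:410],(400,300)),cv2.resize(s[120:330,110:410],(400,300))]))
E
```

```text
17.0 [ 0.6249524  -0.00096137  0.2049642 ] [-0.26114344 -0.30695014  0.65914933] 0.08794130495424539
vent [([392.4, 230.0], [386, 224, 13, 13, 122])]
knob [([206.8, 193.6], [202, 189, 10, 10, 73])] [array([0.6287, 0.224 , 0.055 ])]
```

View pics/f.png

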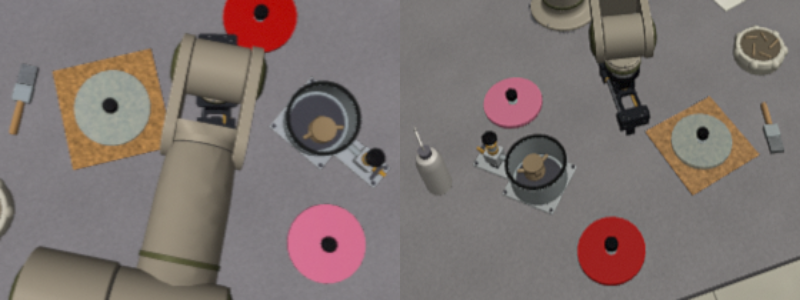

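Both views show the lid flat, knob up and centred on the mat, with the knob at (0.629, 0.224) against the mat centre (0.628, 0.228). The vent is up, the fossil is in the pot and the bystanders are in place. I hand it in.

```bash
python3 -c "
from plant import order
print(order.close_job())"
```

```text
the job is handed in; nothing more can be done
None
```

The job is done and handed in at about 17 s on the robot's clock, well under the 59 s limit; no verdict was reported.

- **Vent:** With the lid still seated, I pressed the vent head down to its stop at 114 mm. I held it there for about 3 s, with the vertical force rising from 15 to 30 N (the spring needs about 10 N). I then let it go, and the last top view shows it back at its original pixel.
- **Lid:** I lifted the lid by its knob and lowered it gently, with about 4.5 N at contact. The final views show it flat, knob up, about 4 mm from the mat's centre, where the margin is about 30 mm. The gripper is open and clear of everything.
- **Everything else:** In the final views the fossil is still in the pot. The wash bottle, brush and both look-alike lids look undisturbed, as does the plaster-jacketed block. I judged these by eye and did not measure them.

**Disagreements:**
- The closed gripper read about 32 mm on the 34 mm knob.
- While pressing, there was also about 14 N of sideways force on the tool.
- Pixel and wrist estimates differed by 2–3 mm.

None of these affected the result as far as the last images show.

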